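# Hold the hinged board tray open at the index angle

## Task

The circuit-board tray on top of the opened head unit is hinged along one edge, has a pull knob at its free edge and drops shut when let go. With the gripper, swing the tray up until it stands parallel to the steel index arm at the end of its hinge, to within a few degrees, and finish while still holding it there, motionless, for inspection. Leave the index arm, the can, the screwdriver and the dish where they are.

Things in the scene. Friction and masses are not known exactly. Their poses are not given: they have to be found in the camera images.
- unit: opened head-unit chassis, fixed to the bench: a sheet-metal box 180 (its x) by 160 (its y) mm, 62 high; origin at the centre of its underside on the bench, z up. The tray's hinge runs along its x axis, 75 mm to the +y side of the origin and 68 mm up; the tray lies over the chassis and its knob sticks out past the -y side.
- tray (a joint): angle of the board tray (rad): 0 lying shut and level (how it starts), growing as the free edge swings up; stop at 1.5. The hinge is almost frictionless, the tray weighs about 0.3 to 0.6 kg and falls shut if let go.
- tray_hinge (a point): point on the hinge axis in the middle of the tray's hinged edge, 68 mm above the bench; turns with the tray: x along the hinge axis, -y from the hinge to the free edge, z out of the tray's board side. The tray is an aluminium plate 168 (x) by 146 (y) mm, 3 thick, with a green board and metal heat plate, parts up to 19 mm above the plate.
- tray_knob (a point): centre of the black plastic pull knob, a lying cylinder 18 mm in diameter and 24 mm long with its axis along the hinge direction, 190 mm from the hinge axis, in the plane of the plate, in the middle of the free edge, held by a strip 12 wide and 5 thick; 40 mm of free space between its centre and the plate's edge. Axes as tray_hinge. Its flat ends can be pinched from above, and it may turn between the fingers.
- index (a joint): angle of the index arm (rad), on the same scale as tray: the tray is parallel to the arm when both read the same. Set somewhere between 0.55 and 1.05; stiff, stays as set.
- index_tip (a point): pointed tip of the index arm, a flat steel bar 8 mm wide and 4 thick reaching 115 mm from the same hinge axis, in a plane 105 mm to the unit's +x side of the tray's middle (21 mm clear of the tray's side edge); -y points from the axis to the tip, x along the hinge.
- can_center (a point): centre, half-way up, of an upright plain metal can 52 mm in diameter and 130 tall standing behind the hinge side of the unit; not to be disturbed
- can: the same can; origin at the centre of its underside
- driver: screwdriver 170 mm long lying on the bench some 90 mm beyond the knob; origin under its middle; not to be disturbed
- dish: small steel dish 70 mm in diameter and 22 high beside the index-arm end of the unit; origin at the centre of its underside; not to be disturbed
Mind the look-alikes: they are no part of the job. There is more than one size of the can; the job needs the smallest.

How it is judged:
By the outcome, as a careful person would: the job done as asked, in the order asked, and still so for the second after the job is handed in, while the arm keeps its last pose, push and grip.
It also fails if it takes over 38 s, if anything falls off the work surface, if the arm or the gripper's body presses on something with over 40 N, if the wrist force passes 120 N, or if a joint passes its speed limit or range.

## Robot

A 6-joint arm with a two-finger parallel gripper is mounted at the origin on the work surface. World frame = base frame: x ahead of the robot, y to its left, z up, the work surface at z = 0. Lengths are in mm, angles in rad, forces in N, time in s.
With the tool pointing down it reaches from about 275 to 825 mm from the base axis. Payload 4.9 kg.
Tool frame: the origin (TCP) lies at the very end of the fingers, on their centre line; the grasp point (between the pads) lies 19 mm behind it; z points along the fingers, y is the direction in which the jaws open and shut (so a half turn about z gives the same grasp; the last joint's range is limited). The gripper opens to 85 mm and grips with 20 to 120 N. Pads are 22 mm wide; open, the fingers measure 114 mm over their backs; the gripper's body (76 mm by 85 mm) begins 54 mm behind the grasp point. The pads swing forward as they close: fully open they stand 13 mm farther back than shut.
Start: joints at [-1.334, 0.326, -0.193, 1.052, 0, 1.437], TCP at [199.311, -512.634, 231.281] pointing down, gripper open.
Joint ranges: [-2.65, 2.65], [-0.97, 1.79], [-1.3, 1.35], [-1.93, 2.1], [-1.47, 1.37], [-3.14, 3.14]. Speed limits (rad/s): [2.57, 2.57, 3.14, 3.14, 3.14, 3.14].

## Interface

Orientations are given as [roll, pitch, yaw] about the fixed x, y, z axes, in that order (R = Rz(yaw) Ry(pitch) Rx(roll)).
In Python, from bench import bot, solve_ik, imaging gives the robot as it stands. Calls block until the motion is done:
- bot.move_ptp(position, orientation): joint-space move of the TCP to a pose.
- bot.movel(position, rot=None, max_speed=150, threshold=None): straight line of the TCP; rot=None keeps the orientation; max_speed is the mean speed in mm/s. With threshold (N) it stops when the force on the tool has changed by that much, and returns True; else False.
- bot.move_j(angles): joint-space move.
- bot.grip(opening, effort=None): opening from 0.0 (shut) to 1.0 (fully open); effort is the grip in N (None keeps the last); returns when the fingers have stopped.
- bot.dwell(seconds).
- solve_ik(position, orientation): joint angles nearest the present ones, or None.
- bot.get_state(): the state.
- imaging.capture(name): name is "scene" or "top" or "wrist"; returns the picture (384x512x3 uint8, blue, green, red); there is no depth.
- imaging.camera_model(name): a dict with "K" (3x3 intrinsics, pixels), "k1" (the pictures are not rectified: a ray, as slopes to the right and down, at radius r is drawn at 1 + k1 r^2 times it, then the intrinsics apply), "position" and "rotation" of the camera in the world. Camera axes: x right, y up, looking along -z (the intrinsics and any distortion apply to the point x, -y, -z); pixel columns grow to the right and rows downward; lengths in mm; the calibration is good to about 2 mm. A picture is of the moment at which its call begins: read the wrist's pose just before it. camera_model takes no time and is no camera call; for the wrist camera it gives the pose at the moment of the call.
A pose or a line that the arm cannot do raises bot.IKError and nothing moves.
- bot.sign_off(): hands the job in, once; it reports no verdict.
The state is a dict: "t": time; "qpos": joint angles; "joint_velocities": joint speeds; "effort": joint torques, N m; "tcp_pos": TCP position; "orientation": TCP orientation; "contact_force": force on the tool from outside, world axes, zero at the start; "wrist_torque": the same for the moment, N m; "opening": opening from 0.0 (shut) to 1.0 (fully open).
Only numpy, scipy, OpenCV 4.12 (cv2) and the standard library are available. Lean on these libraries where they do the work, as an engineer would, in place of code of your own. Each camera call takes 0.05 s, during which the arm holds its last target.

## Working session

There is one attempt and no reset: what is moved stays moved. The work goes in short steps, each a Python script; the robot and the scene stay as the last script left them, time stands still between calls to the robot, and variables do not carry over. Pictures are saved under pics/ and viewed, and the job is handed in when it is done.

```bash
ls; mkdir -p pics; python3 - <<'E'
from bench import bot, imaging
import cv2, numpy as np
for n in ["scene","top","wrist"]:
    m=imaging.camera_model(n); print(n,{k:np.round(np.array(v),3).tolist() for k,v in m.items()})
    cv2.imwrite(f"pics/{n}0.png",imaging.capture(n))
print(bot.get_state())
E
```

```text
pics
scene {'K': [[450.292, 0.0, 255.228], [0.0, 450.292, 190.124], [0.0, 0.0, 1.0]], 'k1': -0.176, 'position': [1264.033, -331.993, 590.705], 'rotation': [0.972, 0.006, 1.037]}
top {'K': [[401.418, 0.0, 256.333], [0.0, 401.418, 188.631], [0.0, 0.0, 1.0]], 'k1': -0.136, 'position': [457.796, 79.834, 962.512], 'rotation': [0.17, -0.031, -1.592]}
wrist {'K': [[320.597, 0.0, 253.782], [0.0, 320.597, 194.905], [0.0, 0.0, 1.0]], 'k1': -0.083, 'position': [267.406, -484.397, 374.227], 'rotation': [-0.29, 0.001, -1.2]}
{'t': 0.15, 'qpos': array([-1.33421684e+00,  3.26786563e-01, -1.93348778e-01,  1.05199449e+00,
       -1.33714923e-05,  1.43654922e+00]), 'joint_velocities': array([-0.00040973, -0.00166385,  0.00122976, -0.00145616, -0.00037587,
        0.00073032]), 'effort': array([ 2.32427637e-04, -4.43703711e+01,  2.62665099e+01,  1.03718604e-02,
       -1.34269385e-04, -5.79891932e-06]), 'tcp_pos': array([ 199.19135301, -512.19232976,  230.67672293]), 'orientation': array([-3.14026936e+00, -1.65230116e-04,  3.70826499e-01]), 'contact_force': array([ 0.2427922 , -0.31646008, -0.31958071]), 'wrist_torque': array([ 0.00434259,  0.00663656, -0.0258226 ]), 'opening': 0.9987930782956758}
```

View pics/scene0.png

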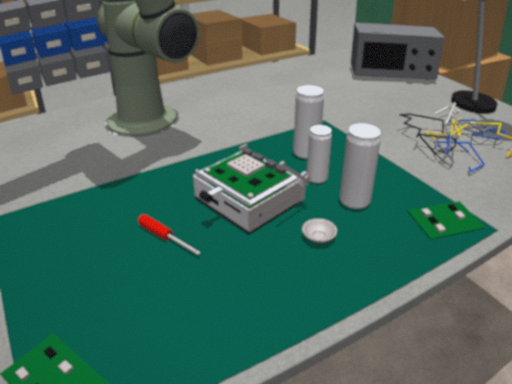

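View pics/top0.png

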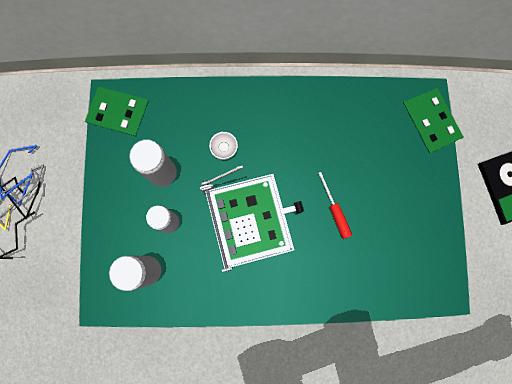

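View pics/wrist0.png

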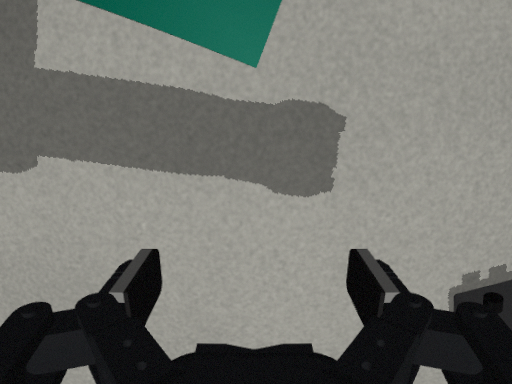

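The top view shows the tray with its black knob at (298,208). The hinge is on the left side, about (205,187) to (226,270). The index arm runs from (203,187) to its tip near (242,168), the smallest can is at (158,217), and the driver and dish stand clear. Next I'll zoom in and measure.

```bash
cat > h.py <<'E'
import numpy as np, cv2
from scipy.spatial.transform import Rotation as R
def cam(m):
    Rw=R.from_euler('xyz',m['rotation']).as_matrix() if np.ndim(m['rotation'])==1 else np.array(m['rotation'])
    Rc=Rw@np.diag([1,-1,-1.])   # cv axes in world
    return np.array(m['K'],float),np.array([m['k1'],0,0,0,0.]),np.array(m['position'],float),Rc
def ray(m,uv):
    K,d,p,Rc=cam(m)
    q=cv2.undistortPoints(np.array([[uv]],float),K,d)[0,0]
    v=Rc@np.array([q[0],q[1],1]); return p,v/np.linalg.norm(v)
def proj(m,P):
    K,d,p,Rc=cam(m)
    P=np.atleast_2d(P).astype(float)
    return cv2.projectPoints(P,cv2.Rodrigues(Rc.T)[0],-Rc.T@p,K,d)[0][:,0]
def onz(m,uv,z):
    p,v=ray(m,uv); return p+v*(z-p[2])/v[2]
def tri(L):
    A=0;b=0
    for m,uv in L:
        p,v=ray(m,uv);M=np.eye(3)-np.outer(v,v);A=A+M;b=b+M@p
    X=np.linalg.solve(A,b)
    return X,[np.round(proj(m,X)[0]-uv,1).tolist() for m,uv in L]
E
python3 - <<'E'
import cv2
s=cv2.imread('pics/scene0.png');t=cv2.imread('pics/top0.png')
cv2.imwrite('pics/scene0z.png',cv2.resize(s[110:260,130:350],None,fx=3.6,fy=3.6,interpolation=cv2.INTER_CUBIC))
cv2.imwrite('pics/top0z.png',cv2.resize(t[150:290,180:360],None,fx=4,fy=4,interpolation=cv2.INTER_CUBIC))
E
```

```text
(no output)
```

View pics/scene0z.png

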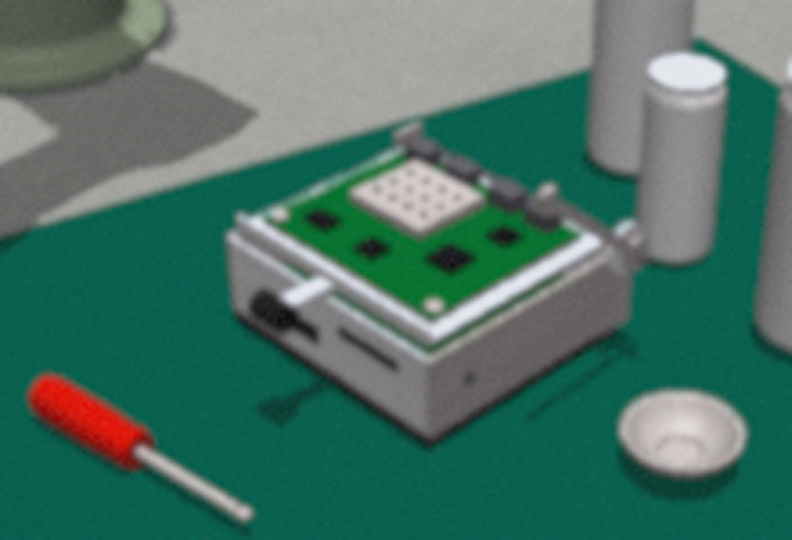

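View pics/top0z.png

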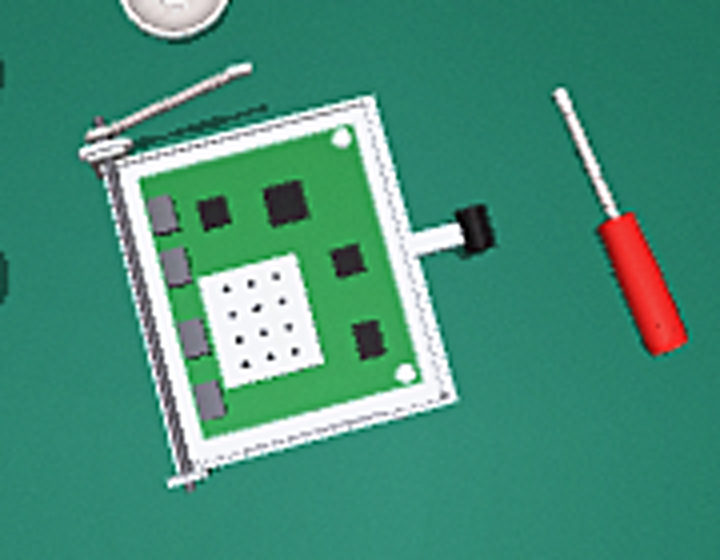

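The zoomed scene view shows the knob at (206,197) and the index arm from about (305,177) to its tip at (282,163). In the top view the knob is at (299,207) and the tip at (242.5,167). I'll triangulate from these.

```bash
python3 - <<'E'
from bench import imaging
from h import *
s=imaging.camera_model('scene');t=imaging.camera_model('top')
ts=cv2.imread('pics/top0.png');ss=cv2.imread('pics/scene0.png')
def dark(im,c,r):
    x,y=c;w=im[y-r:y+r,x-r:x+r].max(2)<60
    yy,xx=np.nonzero(w);return (xx.mean()+x-r,yy.mean()+y-r,len(xx))
kt=dark(ts,(299,207),11);print(kt)
Z=lambda a,b:np.array([180+(a)/4-.375,150+b/4-.375])
S=lambda a,b:np.array([130+a/3.6-.36,110+b/3.6-.36])
pairs={'knob':(np.array(kt[:2]),S(274,312)),'tip':(Z(250,68),S(546,188)),
 'plate corner free+x':(Z(374,97),S(432,340)),'free-x':(Z(455,398),S(240,218)),'hing-x post':(Z(186,480),S(405,130))}
for k,(a,b) in pairs.items():
    X,e=tri([(t,a),(s,b)]);print(k,X.round(1),e)
for n,uv in dict(hingeposta=Z(105,150),hingepostb=Z(188,480),c1=Z(374,97),c2=Z(455,398)).items(): print(n,onz(t,uv,70).round(1))
print('knob@68',onz(t,kt[:2],68).round(1))
# can top, z=130
g=cv2.inRange(ts,(215,215,215),(255,255,255))[195:240,135:185];yy,xx=np.nonzero(g);print('can',onz(t,(xx.mean()+135,yy.mean()+195),130).round(1))
print('drv',onz(t,Z(560,92),5).round(),onz(t,Z(668,350),12).round(),'dish',onz(t,(223,146),20).round())
E
```

```text
(np.float64(298.4), np.float64(206.9375), 80)
knob [568.3 -43.4  66.8] [[-0.7, -0.3], [-0.9, -0.0]]
tip [646.   83.8 147.9] [[-1.6, -0.9], [-1.9, 0.2]]
plate corner free+x [644.8  13.6  73.5] [[-1.3, -0.7], [-1.7, 0.1]]
free-x [475.2 -25.   74. ] [[-2.0, -0.9], [-2.2, -0.1]]
hing-x post [431.8 119.4  73.1] [[-0.1, -0.0], [-0.1, 0.0]]
hingeposta [615.7 163.1  70. ]
hingepostb [431.5 118.2  70. ]
c1 [643.9  10.4  70. ]
c2 [473.2 -29.9  70. ]
knob@68 [567.4 -44.8  68. ]
can [544.  259.2 130. ]
drv [ 659. -109.    5.] [ 499. -166.   12.] dish [725. 126.  20.]
```

```bash
python3 - <<'E'
from bench import bot, imaging, solve_ik
from h import *
import json
yaw=0.236-np.pi/2
up=np.array([np.sin(.236),-np.cos(.236),0]); ux=np.array([np.cos(.236),np.sin(.236),0])
K=np.array([568,-44,0.])
ms={}
for i,P in enumerate([K+up*50+ux*90+[0,0,210],K+up*20+ux*10+[0,0,190]]):
    q=solve_ik(P,[np.pi,0,yaw]);print(q)
    bot.move_ptp(P,[np.pi,0,yaw]);bot.dwell(.2)
    m=imaging.camera_model('wrist');im=imaging.capture('wrist')
    cv2.imwrite(f'pics/w{i+1}.png',im);ms[i+1]={k:np.array(v).tolist() for k,v in m.items()}
    print(bot.get_state()['t'],bot.get_state()['tcp_pos'])
json.dump(ms,open('ms.json','w'))
E
```

```text
[-0.21676644  0.56796234  0.13295054  1.13578452  0.         -2.02356277]
3.3 [667.14415581 -71.9138965  210.03340061]
[-0.23055834  0.42069982 -0.16080694  0.98928957  0.         -2.03735466]
3.9917 [583.64547656 -61.3869509  190.25941785]
```

View pics/w1.png

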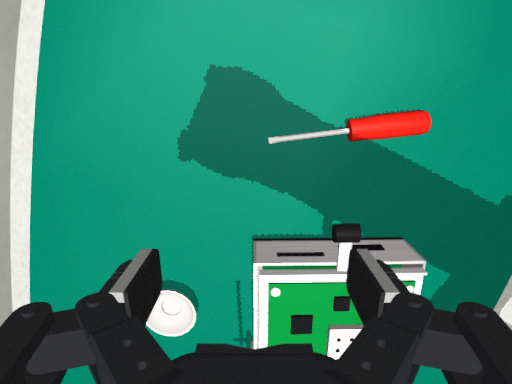

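View pics/w2.png

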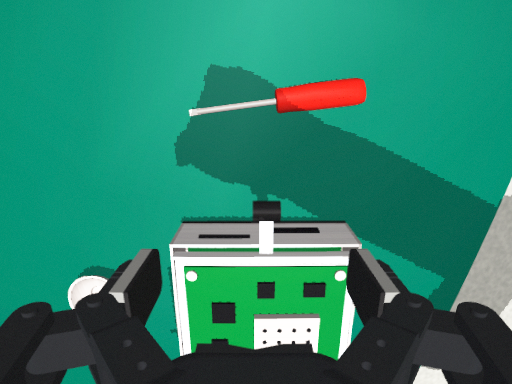

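Knob is at (346,233) in w1 and (267,211) in w2; the index arm is hidden behind the gripper. Next I'll take two wrist views from over the arm.

```bash
python3 - <<'E'
from bench import bot, imaging, solve_ik
from h import *
import json
ms=json.load(open('ms.json'))
L=[]
for i in (1,2):
    im=cv2.imread(f'pics/w{i}.png');c=[(346,233),(267,211)][i-1]
    x,y=c;w=(im[y-16:y+16,x-20:x+20].max(2)<50).astype(np.uint8)
    n,lab,st,ce=cv2.connectedComponentsWithStats(w);j=1+st[1:,4].argmax();print(st[j],ce[j]+[x-20,y-16])
    L.append((ms[str(i)],ce[j]+[x-20,y-16]))
print('knob',tri(L))
yaw=0.236-np.pi/2
for i,P in enumerate([[600,150,235],[700,160,235]]):
    bot.move_ptp(P,[np.pi,0,yaw]);bot.dwell(.2)
    m=imaging.camera_model('wrist');im=imaging.capture('wrist')
    cv2.imwrite(f'pics/w{i+3}.png',im);ms[i+3]={k:np.array(v).tolist() for k,v in m.items()}
    print(bot.get_state()['t'],bot.get_state()['tcp_pos'])
json.dump(ms,open('ms.json','w'))
E
```

```text
[  0   7  40  18 498] [346.05823293 232.81927711]
[  0  19  40   9 234] [266.44871795 217.97435897]
knob (array([566.84775962, -37.92855895,  65.473428  ]), [[-0.5, 3.0], [0.6, -3.4]])
5.1167 [600.0893442  148.4333368  234.68672012]
5.85 [699.27395439 159.90251887 235.67830685]
```

View pics/w3.png

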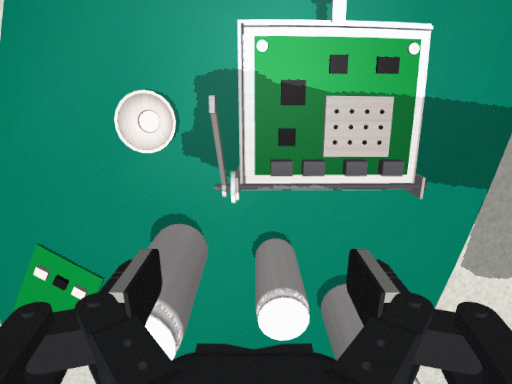

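View pics/w4.png

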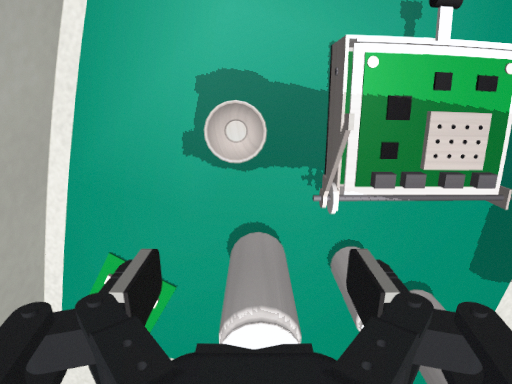

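w3 shows the arm tip at about (211,97), its base at (224,193) and the tray's hinge line at y≈187. In w4 the tip is at about (349,116) and the base at (328,202). I'll zoom in for accuracy.

```bash
python3 - <<'E'
import cv2,numpy as np
def z(n,x,y,w,h,f): return cv2.resize(cv2.imread(f'pics/{n}.png')[y:y+h,x:x+w],None,fx=f,fy=f,interpolation=cv2.INTER_CUBIC)
a=z('w3',195,85,65,120,5);b=z('w4',300,105,65,120,5)
cv2.imwrite('pics/z34.png',np.hstack([a,b]))
E
```

```text
(no output)
```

View pics/z34.png

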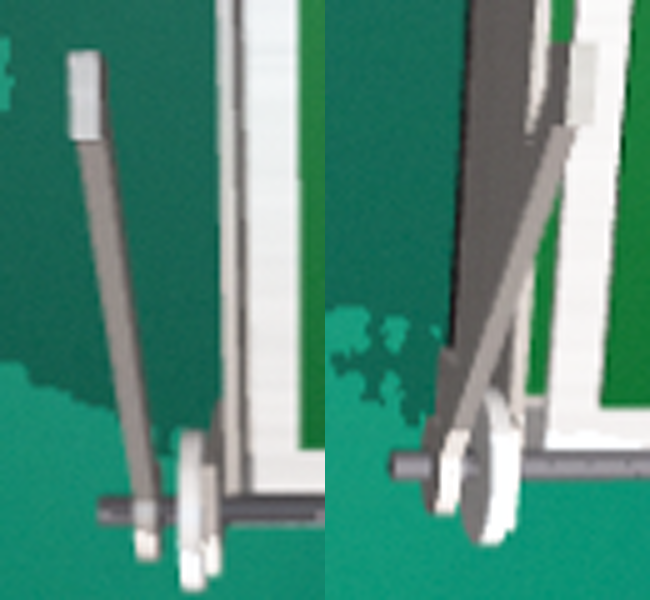

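```bash
python3 - <<'E'
from h import *
import json
ms=json.load(open('ms.json'));A=ms['3'];B=ms['4']
a=lambda x,y:np.array([195+x/5-.4,85+y/5-.4]); b=lambda x,y:np.array([300+(x-325)/5-.4,105+y/5-.4])
nrm=lambda m,p,q:np.cross(ray(m,p)[1],ray(m,q)[1])
f=lambda u,v:print
def dirn(la,lb):
    d=np.cross(nrm(A,*la),nrm(B,*lb));d/=np.linalg.norm(d);d=d*np.sign(d[2]);return d
for n,la,lb in [('center',(a(93,140),a(147,490)),(b(565,127),b(455,430))),('left',(a(80,140),a(138,530)),(b(555,127),b(440,440))),('right',(a(104,140),a(158,490)),(b(575,127),b(468,430)))]:
    d=dirn(la,lb);print(n,d.round(3),'ang',np.arctan2(d[2],np.hypot(*d[:2])),'yaw',np.arctan2(d[0],-d[1]))
X={}
for n,p,q in [('tip',a(85,52),b(583,43)),('tipbase',a(88,138),b(577,127)),('rodend',a(98,509),b(391,466)),('pivot',a(146,511),b(450,467))]:
    X[n],e=tri([(A,p),(B,q)]);print(n,X[n].round(1),e)
# unit corners: hinge other end, knob
print('w4 knob@68', onz(B,(446,3),68), 'plate', [onz(A,p,71).round(1).tolist() for p in [(238,23),(432,27),(415,187)]])
C,D=ms['1'],ms['2']
print('knob',tri([(C,(346.3,232.8)),(D,(266.5,210.5))]))
print('clean')
import cv2
E
```

```text
center [ 0.174 -0.709  0.684] ang 0.7527415933022076 yaw 0.2404121050672181
left [ 0.165 -0.714  0.68 ] ang 0.7480000790281067 yaw 0.22644106089010427
right [ 0.183 -0.714  0.676] ang 0.7423102843932174 yaw 0.25070110394065653
tip [646.7  82.5 145.4] [[-0.0, 0.2], [0.0, -0.2]]
tipbase [643.9  94.  145.4] [[-0.0, 0.3], [0.1, -0.3]]
rodend [636.2 168.9  70.1] [[-0.0, 0.2], [0.0, -0.2]]
pivot [626.6 164.7  77.5] [[0.0, -0.1], [-0.0, 0.1]]
w4 knob@68 [566.79657577 -38.17724096  68.        ] plate [[646.0, 17.3, 71.0], [475.2, -24.3, 71.0], [438.6, 122.0, 71.0]]
knob (array([568.79859304, -42.7649094 ,  69.52198117]), [[0.0, -0.1], [-0.0, 0.2]])
clean
```

```bash
python3 - <<'E'
import cv2,numpy as np
def z(n,x,y,w,h,f): return cv2.resize(cv2.imread(f'pics/{n}.png')[y:y+h,x:x+w],None,fx=f,fy=f,interpolation=cv2.INTER_CUBIC)
cv2.imwrite('pics/zk.png',np.hstack([z('w1',315,215,60,65,6),z('w2',237,190,60,65,6)]))
E
```

```text
(no output)
```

View pics/zk.png

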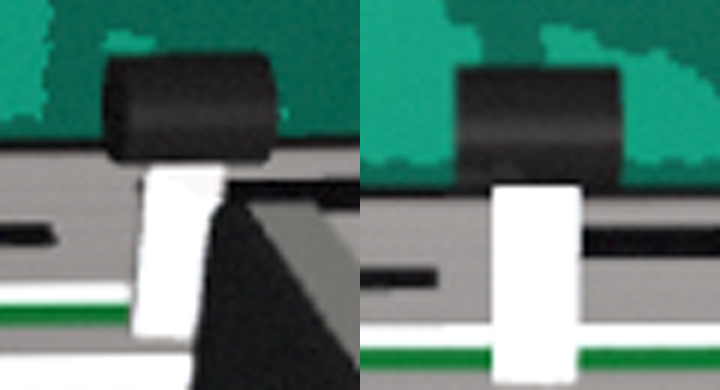

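Knob at (568.6,-43,68), hinge middle at about (524,142,68), unit yaw about 0.238, and index angle about 0.75 rad (0.748 from the line, 0.74–0.76 from the tip). I'll grasp now.

```bash
python3 - <<'E'
from bench import bot, imaging, solve_ik
from h import *
yaw=0.238-np.pi/2;rot=[np.pi,0,yaw]
K=np.array([568.6,-43,0])
bot.move_ptp(K+[0,0,150],rot)
bot.movel(K+[0,0,90],max_speed=120)
print(bot.movel(K+[0,0,47],max_speed=80,threshold=8))
bot.grip(0.0,60);bot.dwell(.2)
s=bot.get_state();print(s['t'],s['tcp_pos'],s['orientation'],s['contact_force'],s['opening'])
m=imaging.camera_model('wrist')
cv2.imwrite('pics/w5.png',imaging.capture('wrist'));cv2.imwrite('pics/s5.png',imaging.capture('scene'))
# check IK along arc
ub=np.array([np.sin(.238),-np.cos(.238),0]);H=np.array([523.8,141.7,68])
for th in np.linspace(0,.85,6):
    G=H+190*(np.cos(th)*ub+[0,0,np.sin(th)]);print(th,solve_ik(G-[0,0,21],rot))
E
```

```text
False
8.9833 [568.67566913 -43.04174536  47.36418095] [-3.14136345e+00 -1.56998423e-04 -1.33284637e+00] [-1.53848426 -0.65977806  5.42810431] 0.26679073320722824
0.0 [-0.20481932  0.54733128 -0.36806134  0.6554037   0.         -2.01361565]
0.16999999999999998 [-0.2004349   0.50472281 -0.34180743  0.72426609  0.         -2.00923123]
0.33999999999999997 [-0.18731656  0.46414635 -0.31604378  0.7906062   0.         -1.99611289]
0.51 [-0.16558453  0.42655637 -0.29148637  0.85275359  0.         -1.97438086]
0.6799999999999999 [-0.13548922  0.39284776 -0.26881395  0.90913462  0.         -1.94428555]
0.85 [-0.09747952  0.36385799 -0.2486528   0.95828554  0.         -1.90627585]
```

View pics/w5.png

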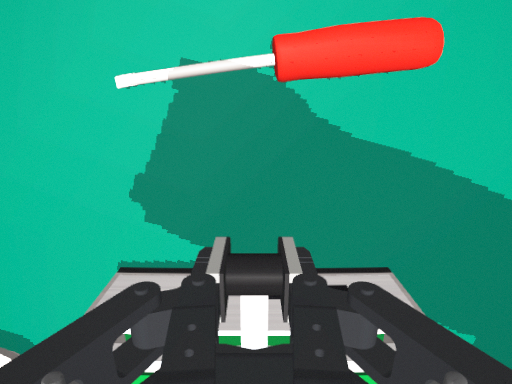

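View pics/s5.png

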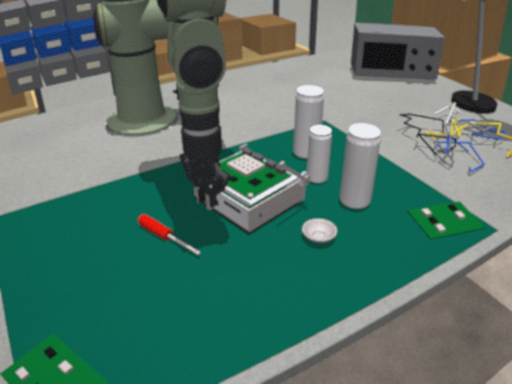

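The wrist view shows the knob at (254,273), pinched between the pads, with opening 0.267, about 23 mm. Now I'll swing it up the arc.

```bash
cat >> h.py <<'E'
YAW=.238
ub=np.array([np.sin(YAW),-np.cos(YAW),0])
T0=np.array([568.65,-43.05,47.2])
def tcp(th): return T0+190*((np.cos(th)-1)*ub+np.array([0,0,np.sin(th)]))
E
python3 - <<'E'
from bench import bot, imaging
from h import *
for th in np.arange(1,11)*.075:
    bot.movel(tcp(th),max_speed=60)
    s=bot.get_state();print(round(th,3),round(s['t'],2),s['contact_force'].round(1),(s['tcp_pos']-tcp(th)).round(1),round(s['opening'],3))
    if np.linalg.norm(s['contact_force'])>35: print('STOP');break
bot.dwell(.2)
cv2.imwrite('pics/s6.png',imaging.capture('scene'));cv2.imwrite('pics/t6.png',imaging.capture('top'));cv2.imwrite('pics/w6.png',imaging.capture('wrist'))
s=cv2.imread('pics/s6.png');t=cv2.imread('pics/t6.png')
cv2.imwrite('pics/s6z.png',cv2.resize(s[90:260,150:350],None,fx=3.5,fy=3.5,interpolation=cv2.INTER_CUBIC))
cv2.imwrite('pics/t6z.png',cv2.resize(t[130:290,150:350],None,fx=3.5,fy=3.5,interpolation=cv2.INTER_CUBIC))
E
```

```text
0.075 9.47 [ 0.6 -0.1 -3.7] [-0.   0.1  0.1] 0.266
0.15 9.86 [ 0.3  1.2 -2.8] [-0.1  0.2  0.3] 0.272
0.225 10.24 [ 0.3  1.  -4.2] [-0.1  0.3  0.4] 0.272
0.3 10.62 [ 1.   1.6 -3.9] [-0.1  0.3  0.3] 0.272
0.375 11.01 [ 0.9  2.6 -4.6] [-0.1  0.2  0.3] 0.268
0.45 11.39 [ 1.2  3.3 -3.8] [-0.1  0.2  0.3] 0.268
0.525 11.78 [ 0.9  2.5 -5.1] [-0.1  0.1  0.3] 0.267
0.6 12.16 [ 0.2  1.7 -5.3] [-0.1  0.1  0.4] 0.267
0.675 12.54 [ 1.   0.8 -4.4] [-0.1  0.2  0.4] 0.272
0.75 12.93 [ 0.6  0.8 -3.3] [-0.1  0.1  0.3] 0.269
```

View pics/s6z.png

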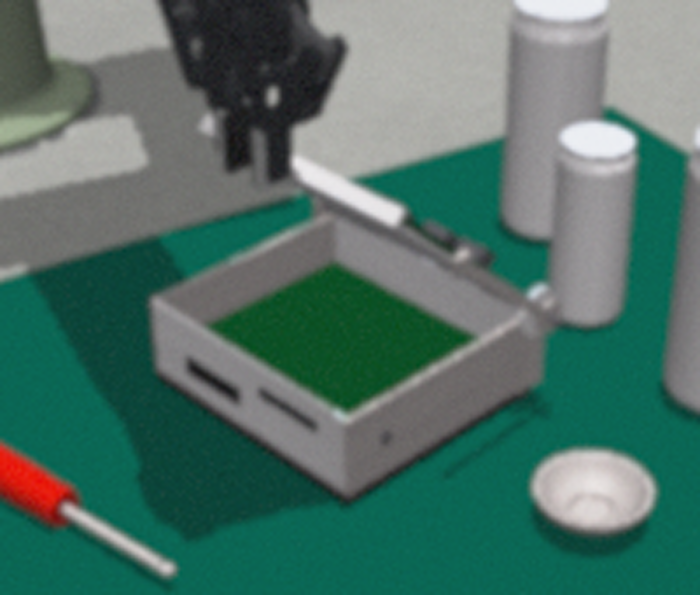

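View pics/t6z.png

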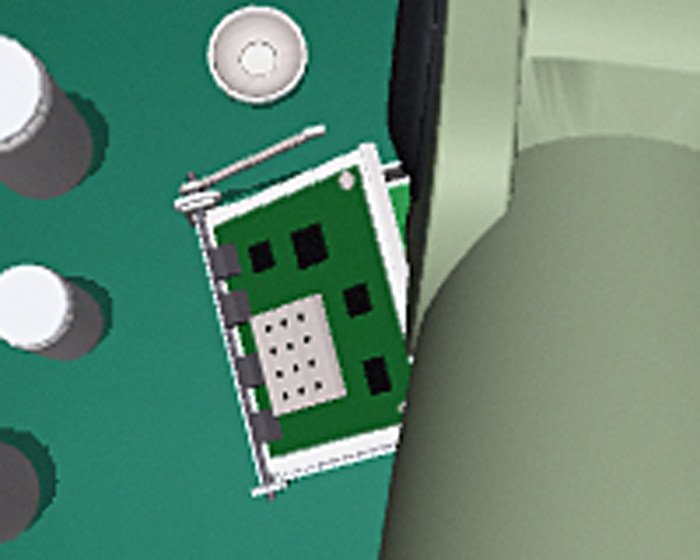

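View pics/w6.png

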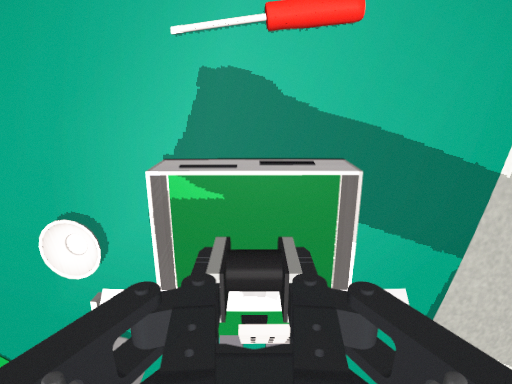

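```bash
python3 - <<'E'
from bench import imaging
from h import *
s=imaging.camera_model('scene');t=imaging.camera_model('top')
Z=lambda a,b:np.array([150+a/3.5-.36,130+b/3.5-.36]);S=lambda a,b:np.array([150+a/3.5-.36,90+b/3.5-.36])
X,e=tri([(t,Z(366,148)),(s,S(294,163))]);print(X,e)
H=np.array([523.8,141.7,68]);ux=np.array([np.cos(.238),np.sin(.238),0])
d=X-H;print('corner along',d@ux,'r',np.hypot(d@ub,d[2]),'ang',np.arctan2(d[2],d@ub))
X,e=tri([(t,Z(321,130)),(s,S(457,252))]);print('tip',X,e);d=X-H;print('along',d@ux,'r',np.hypot(d@ub,d[2]),'ang',np.arctan2(d[2],d@ub))
for th in (.7,.75,.8):
    C=H+84*ux+146*(np.cos(th)*ub+[0,0,np.sin(th)]);T=H+105*ux+115*(np.cos(th)*ub+[0,0,np.sin(th)])
    f=lambda p,y0:((p-[150,y0]+.36)*3.5).round(0)
    print(th,'corner',f(proj(t,C)[0],130),f(proj(s,C)[0],90),'tip',f(proj(t,T)[0],130),f(proj(s,T)[0],90))
h=H+105*ux;print('pivot',f(proj(t,h)[0],130),f(proj(s,h)[0],90))
E
```

```text
[609.2371424   34.52071254 203.5875031 ] [[11.9, 5.5], [13.5, -1.4]]
corner along 57.76025944671628 r 183.9419157992972 ang 0.8288004520904325
tip [644.77776956  83.99596101 147.92386424] [[-0.9, -0.5], [-1.1, 0.1]]
along 103.96330607492409 r 116.38226629353596 ang 0.7569888857707787
0.7 corner [371. 144.] [393. 235.] tip [323. 127.] [450. 264.]
0.75 corner [363. 144.] [399. 223.] tip [317. 127.] [455. 255.]
0.8 corner [355. 144.] [406. 211.] tip [310. 127.] [460. 246.]
pivot [192. 186.] [547. 316.]
```

My first pick in the scene view was the wrong corner: the +x free corner is at zoomed (405,218), not (294,163). I'll re-check with a sharper zoom.

```bash
python3 - <<'E'
import cv2,numpy as np
s=cv2.imread('pics/s6.png');t=cv2.imread('pics/t6.png')
a=cv2.resize(s[130:185,225:315],None,fx=8,fy=8,interpolation=cv2.INTER_CUBIC)
cv2.imwrite('pics/s6y.png',a)
cv2.imwrite('pics/t6y.png',cv2.resize(t[160:200,195:275],None,fx=8,fy=8,interpolation=cv2.INTER_CUBIC))
E
```

```text
(no output)
```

View pics/s6y.png

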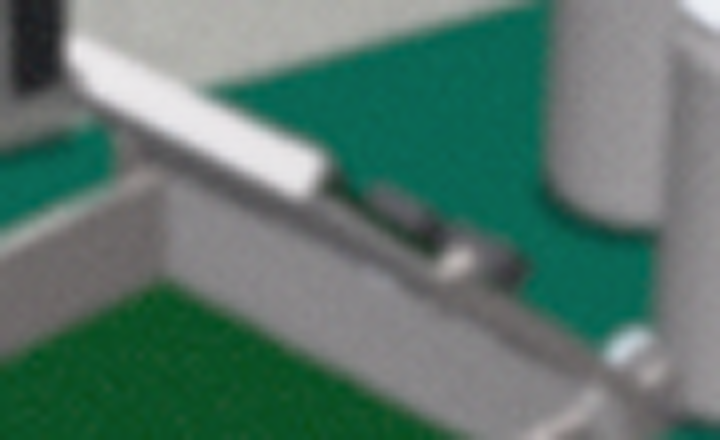

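View pics/t6y.png

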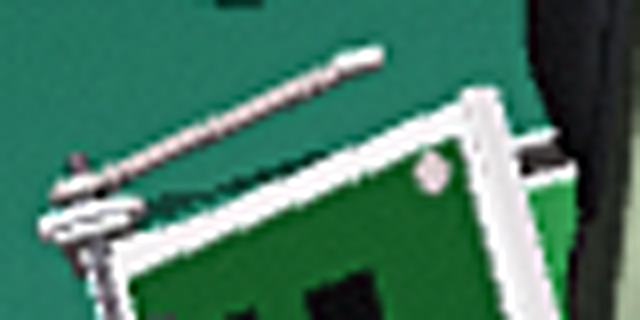

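```bash
python3 - <<'E'
from bench import imaging
from h import *
s=imaging.camera_model('scene');t=imaging.camera_model('top')
Z=lambda a,b:np.array([195+a/8-.44,160+b/8-.44]);S=lambda a,b:np.array([225+a/8-.44,130+b/8-.44])
H=np.array([523.8,141.7,68]);ux=np.array([np.cos(.238),np.sin(.238),0])
for n,p,q in [('low',Z(496,92),S(315,196)),('up',Z(465,93),S(325,160)),('tip',Z(380,54),S(460,257))]:
    X,e=tri([(t,p),(s,q)]);d=X-H;print(n,X.round(1),e,'along',d@ux,'r',np.hypot(d@ub,d[2]),'ang',np.arctan2(d[2],d@ub))
E
```

```text
low [631.6  54.1 167. ] [[-1.3, -0.7], [-1.6, 0.1]] along 84.07374791802422 r 148.35385481820242 ang 0.7304557861337253
up [629.   60.6 173.8] [[-0.6, -0.3], [-0.7, 0.1]] along 83.12129789860076 r 148.10795464622996 ang 0.7957226241371321
tip [646.8  84.4 148.5] [[-1.8, -1.0], [-2.2, 0.2]] along 105.993940677987 r 116.85580174063729 ang 0.7596885278681426
```

Tray angle is 0.75 from the arm's kinematics and about 0.74 from the images. The index arm is 0.75 ± 0.01. Both agree to about 1°, the tray is still held, and the other objects haven't moved.

```bash
python3 - <<'E'
from bench import bot
import numpy as np
bot.dwell(.5);s=bot.get_state();print(s['t'],s['tcp_pos'],np.abs(s['joint_velocities']).max(),s['contact_force'],s['opening'])
bot.sign_off()
E
```

```text
13.775 [556.61290224   6.36870419 176.72906593] 0.001286360374208235 [-0.58200461 -0.93670104 -3.5864312 ] 0.2685855347878597
the job is handed in; nothing more can be done
```

I pinched the tray's knob by its flat ends at 60 N, swung the tray up to about 0.75 rad and handed the job in at 13.8 s, still holding it motionless.

- **Index arm angle:** the wrist views gave 0.742–0.753 from the direction of the bar. Its tip gave about 0.74 in the wrist views and 0.757–0.763 in the scene and top views.
- **Tray angle:** the knob's arc gives 0.75. The tray corner in the scene and top views gives about 0.74, if I take the lower edge of its free face as the plate's underside. The two agree with the index arm to about 1°.
- **Hold at hand-in:** joint speeds were about 0.001 rad/s, the external force on the tool was about 4 N, and the gripper opening was steady at 0.269 on the knob.
- **Other objects:** by eye, the can, dish and index arm looked unmoved in the final pictures. The driver was only partly in view, and I did not re-measure any of them except the index tip, which agreed with the start to within about 2 mm.
- **Disagreements:** my first corner check used the wrong corner in the scene view, and its 12–13 px residuals gave it away, so I redid it. The scene and top views otherwise disagree by 1–2 px, about the stated calibration error.

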